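# Hang a loaded sample-tube caddy on the tube loader's twin pins

## Task

Pick up the blue tube caddy with the green-capped tubes and hang it by its two slots on both pins at the front of the white tube loader, tubes facing outwards: pushed fully home against the bar, hanging on the pins and let go. The bar is clamped a little to one side or the other, so feel gently for the pins and never force the caddy; keep it upright, and leave everything else where it is.

Things in the scene. Friction and masses are not known exactly. Their poses are not given: they have to be found in the camera images.
- caddy_grip (a point): Loose blue caddy, ~300 g, with four green-capped tubes fixed in it, upright on the bench: 60 deep (x), 130 wide (y), 172 mm tall. Point: centre of the grip rail on its top, 154 mm above the underside; rail 16 mm thick (x), 80 mm long (y), 138 to 172 mm up. Axes: z up, y along the rail, +x to the flat back, -x to the tubes. Caps end 56 mm below this point, 10 mm and more in front of it.
- caddy_slots (a point): On the blue caddy: point midway between its two slots, on the back face of the 5 mm back plate; 8 mm to +x of and 42 mm below the grip point. Same axes as the grip. The slots go through the plate, 11 mm wide (y) and 18 mm high, centred at y = -45 and +45 mm from this point.
- loader: White fixed tube loader, 200 deep (x), 260 wide (y), 160 mm high; origin under its centre. Axes: z up, -x out of its front, y along the front. An aluminium bar (150 x 18 mm) with two dark pins runs along y near the top of its front. A rubber strip low on the front lies in the plane of the bar's face. All is rigid; pressing the caddy on it with over 30 N breaks the gentle-handling rule.
- cradle (a point): Point in the plane of the pin bar's front face, at the pins' root height (148 mm), in the middle of the bar's slide; axes as the loader. Pins: 8 mm thick, flat ends, 90 mm apart, reach 28 mm out of the face, centre line rising 3.5 mm to the tip. The bar is clamped (does not give) at an UNMEASURED offset of -18 to +18 mm in y: pins at offset -45 and offset +45. Hung home: caddy axes parallel to these, grip point 38 mm above.
- spare_grip (a point): A second loose caddy of the same shape, white with yellow caps; the same point on it. Leave it alone.
- blue_rack: Blue tube rack with capped tubes, 70 x 160 x 98 mm, origin under its centre. Leave alone.
- cream_rack: Yellowish tube rack with capped tubes, 70 x 160 x 98 mm, origin under its centre. Leave alone.
- carton_a: White carton, 110 x 120 x 130 mm, origin under its centre. Leave alone.
- carton_b: White carton, 100 x 120 x 100 mm, origin under its centre. Leave alone.
- spray_bottle: White bottle with red cap, 60 mm across, 170 mm high, origin under its centre. Leave alone.
- beaker: Clear plastic beaker, 70 mm across, 85 mm high, origin under its centre. Leave alone.
Not all that is in view belongs to the job. Leave any pink look-alike of the part that bears caddy_grip alone.

How it is judged:
By the outcome, as a careful person would: the job done as asked, in the order asked, and still so for the second after the job is handed in, with the robot touching nothing.
It also fails if it takes over 72 s, if anything falls off the work surface, if the arm or the gripper's body presses on something with over 40 N, if the wrist force passes 120 N, or if a joint passes its speed limit or range.

## Robot

A 6-joint arm with a two-finger parallel gripper is mounted at the origin on the work surface. World frame = base frame: x ahead of the robot, y to its left, z up, the work surface at z = 0. Lengths are in mm, angles in degrees, forces in N, time in s.
With the tool pointing down it reaches from about 350 to 850 mm from the base axis. Payload 8.1 kg.
Tool frame: the origin (TCP) lies between the finger pads; the fingertips stand 17 mm ahead of it and the grasp point (between the pads) lies 2 mm behind it; z points along the fingers, y is the line along which they close (so a half turn about z gives the same grasp; the last joint's range is limited). The gripper opens to 85 mm and grips with 20 to 120 N. Pads are 22 mm wide; open, the fingers measure 114 mm over their backs; the gripper's body (76 mm by 85 mm) begins 54 mm behind the grasp point. The pads swing forward as they close: fully open they stand 13 mm farther back than shut.
Start: joints at [72.342, 7.471, 85.268, -0, 87.261, -4.893], TCP at [132.554, 585.179, 248.292] pointing down, gripper open.
Joint ranges: [-169.43, 169.43], [-51.17, 129.36], [1.28, 143.12], [-76.62, 256.62], [0, 156.53], [-152.29, 152.29]. Speed limits (degrees/s): [136.94, 136.94, 159.86, 180, 180, 180].

## Interface

Orientations are given as [roll, pitch, yaw] about the fixed x, y, z axes, in that order (R = Rz(yaw) Ry(pitch) Rx(roll)).
In Python, from bench import sense, snapshot, hand_in, trace, place_of gives the robot as it stands.
- The arm moves only by the shell command python3 -m handwheel 'ROWS' [FORCE]. ROWS is JSON, a list of rows, each a list of 7 numbers: the opening, from -1 (shut) to 1 (fully open), then the shift along the tool's x, y, z in cm, then the turn, a rotation vector about the tool's x, y, z in rad. A call has 1 to 12 rows; each row shifts and turns the commanded pose from where the row before left it, along the tool's axes as they then stand; what a row does not reach is not made up. A row lasts 1/12 s, in which the tool goes at most 41.7 mm and 7.16 degrees, less where a joint would pass 70% of its speed; a pose out of reach is approached as far as the arm can. A call with a gripper value outside its range is refused whole. The fingers move at their own pace and stop on an object; FORCE is the grip in N (left out, the last holds). Time passes only in rows, so rows that do not move let the fingers close. It gives the time, the measured TCP pose, the force, the opening and the grip force at its end, in the units of the state.
- sense(): the state, without advancing time (a new reading comes with each control period).
- snapshot(name): name is "scene" or "top" or "wrist"; returns a dict with "image" (400x640x3 uint8, red, green, blue), "intrinsics" (3x3 intrinsics, pixels), "k1" (the pictures are not rectified: a ray, as slopes to the right and down, at radius r is drawn at 1 + k1 r^2 times it, then the intrinsics apply), "R" (3x3) and "t" (3): a world point X has camera coordinates R X + t. Camera axes: x right, y down, z forward; pixel columns grow to the right and rows downward; lengths in mm; the calibration is good to about 2 mm. A picture is of the moment at which its call begins. There is no depth.
- hand_in(): hands the job in; it is judged then, once.
Trained networks look in a picture, given as the dict that the camera call returned (one of the last four; its "shot" number tells which), for a name from the list of things; names that differ only in an ending like _2 or _b are one class to them, and where a whole thing is asked for, a point or a joint stands for the part that bears it (a point fixed in the world has none). Each returns a list of dicts, best first, with "conf" (0 to 1); they miss things now and then, are a little off and sometimes report something else, mostly with a low value. They report only what shows in the picture. A call takes as long as a camera call. They do not tell look-alikes from the thing itself.
- trace(picture, query): "pixels" (400x640 bool, what is visible of it).
- place_of(picture, query): "location" ([x, y, z] in mm, in world coordinates, good to about 4 mm: a listed point, or the origin of a listed thing).
The state is a dict: "time": time; "joint_pos": joint angles; "qd": joint speeds; "joint_efforts": joint torques, N m; "tool_pos": TCP position; "tcp_rot": TCP orientation; "ft_force": force on the tool from outside, world axes, zero at the start; "wrist_torque": the same for the moment, N m; "finger_gap": finger opening in mm; "grip_force": force on a finger pad.
Only numpy, scipy, OpenCV 4.12 (cv2) and the standard library are available. Lean on these libraries where they do the work, as an engineer would, in place of code of your own. Each camera call takes 0.05 s, during which the arm holds its last target. There are 200 camera calls.

## Working session

There is one attempt and no reset: what is moved stays moved. The work goes in short steps, Python scripts to look and compute and a shell command to move; the robot and the scene stay as the last step left them, time stands still between calls to the robot, and variables do not carry over. Pictures are saved under pics/ and viewed, at most 10 in all, crops included, and the job is handed in when it is done.

```bash
mkdir -p pics; cat > h.py <<'E'
import numpy as np, cv2
from bench import sense, snapshot, trace, place_of
def save(p,name,crop=None,s=1):
    im=p["image"][:,:,::-1]
    if crop: im=im[crop[1]:crop[3],crop[0]:crop[2]]
    cv2.imwrite("pics/"+name,cv2.resize(np.ascontiguousarray(im),None,fx=s,fy=s,interpolation=cv2.INTER_CUBIC))
def proj(p,X):
    c=np.array(p["R"])@np.array(X,float)+np.array(p["t"]).ravel(); a=c[:2]/c[2]
    a=a*(1+p["k1"]*(a@a)); K=np.array(p["intrinsics"]); return K[:2,:2]@a+K[:2,2]
def ray(p,uv):
    K=np.array(p["intrinsics"]); d=(np.array(uv,float)-K[:2,2])/np.diag(K)[:2]; a=d.copy()
    for _ in range(20): a=d/(1+p["k1"]*(a@a))
    R=np.array(p["R"]); return -R.T@np.array(p["t"]).ravel(), R.T@np.array([a[0],a[1],1])
def atz(p,uv,z):
    o,d=ray(p,uv); return o+d*(z-o[2])/d[2]
E
python3 - <<'E'
from h import *
s=sense(); print({k:np.round(v,2) for k,v in s.items()})
ps={n:snapshot(n) for n in("scene","top")}
cv2.imwrite("pics/a.png",np.vstack([ps["scene"]["image"],ps["top"]["image"]])[:,:,::-1][:, :] if 0 else cv2.resize(np.vstack([ps["scene"]["image"],ps["top"]["image"]])[:,:,::-1],(480,600)))
for n,p in ps.items():
    save(p,n+".png")
    for q in "caddy_grip caddy_slots loader cradle spare_grip blue_rack cream_rack carton_a carton_b spray_bottle beaker".split():
        print(n,q,[(np.round(r["location"]).tolist(),round(r["conf"],2),np.round(proj(p,r["location"])).tolist()) for r in place_of(p,q)][:4])
E
```

```text
{'time': np.float64(0.0), 'joint_pos': array([72.34,  7.51, 85.33, -0.  , 87.26, -4.89]), 'qd': array([-0.02, -0.12,  0.02,  0.04,  0.17,  0.02]), 'joint_efforts': array([ 0.000e+00, -5.694e+01, -5.005e+01, -0.000e+00,  2.000e-02,
       -0.000e+00]), 'tool_pos': array([132.38, 584.67, 247.23]), 'tcp_rot': array([-1.7989e+02, -1.0000e-02,  1.6724e+02]), 'ft_force': array([ 0.62, -0.58, -0.81]), 'wrist_torque': array([ 0.  ,  0.01, -0.03]), 'grip_force': np.float64(0.0), 'finger_gap': np.float64(85.32)}
scene caddy_grip [([268.0, 273.0, 151.0], 0.77, [440.0, 229.0]), ([270.0, -464.0, 153.0], 0.62, [325.0, 115.0]), ([429.0, -96.0, 154.0], 0.59, [334.0, 174.0])]
scene caddy_slots [([269.0, -457.0, 109.0], 0.95, [326.0, 125.0]), ([271.0, 282.0, 111.0], 0.69, [438.0, 240.0]), ([431.0, -88.0, 109.0], 0.57, [334.0, 186.0]), ([660.0, 450.0, 1.0], 0.53, [353.0, 359.0])]
scene loader [([504.0, 240.0, 0.0], 0.71, [363.0, 281.0]), ([432.0, -86.0, 108.0], 0.21, [334.0, 187.0])]
scene cradle [([514.0, 131.0, 150.0], 0.9, [345.0, 225.0]), ([781.0, 133.0, -0.0], 0.16, [265.0, 289.0])]
scene spare_gr
[... 1058 characters left out ...]
0, 226.0])]
top blue_rack [([711.0, -62.0, 2.0], 0.94, [328.0, 157.0]), ([728.0, -270.0, 0.0], 0.58, [380.0, 154.0])]
top cream_rack [([730.0, -273.0, -2.0], 0.75, [380.0, 154.0])]
top carton_a [([782.0, 127.0, -1.0], 0.87, [281.0, 139.0]), ([748.0, 279.0, 0.0], 0.86, [243.0, 147.0]), ([562.0, -277.0, 150.0], 0.27, [388.0, 191.0])]
top carton_b [([782.0, 127.0, -1.0], 0.87, [281.0, 139.0]), ([748.0, 279.0, 0.0], 0.86, [243.0, 147.0]), ([562.0, -277.0, 150.0], 0.27, [388.0, 191.0])]
top spray_bottle [([656.0, 446.0, -0.0], 0.79, [200.0, 169.0]), ([434.0, -89.0, 153.0], 0.51, [335.0, 225.0]), ([784.0, 128.0, -1.0], 0.23, [281.0, 139.0])]
top beaker [([412.0, -344.0, 0.0], 0.8, [398.0, 233.0])]
```

View pics/scene.png

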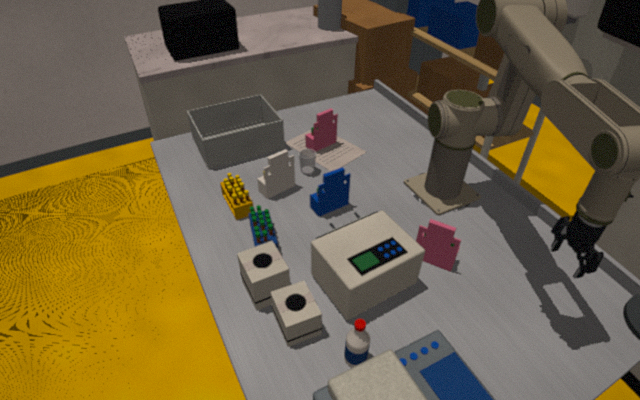

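View pics/top.png

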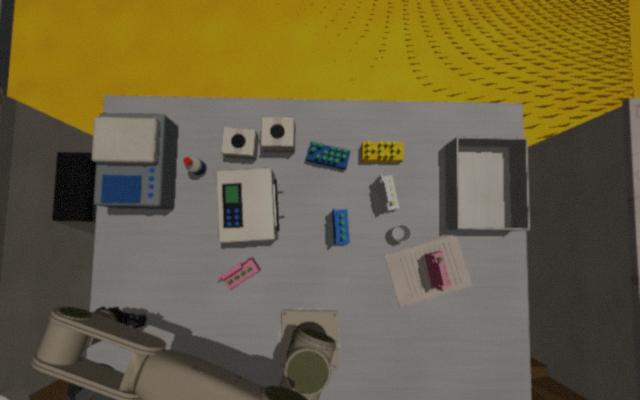

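The scene shows the blue caddy at (330,190) and pink look-alikes at (322,130) and (438,243). In the top view it is blue at (340,226), pink at (240,273) and (438,270), with the white spare at (388,192). The loader is at (247,205), and its pins stick out to the right at (280,192) and (280,216). The blue caddy with green caps is the one described, so I'll confirm it in a crop.

```bash
python3 - <<'E'
from h import *
p=snapshot("top"); save(p,"crop.png",(210,150,360,260),5)
for r in trace(p,"caddy_grip")[:4]:
    m=np.argwhere(r["pixels"])[:,::-1]; 
    if len(m): 
        q=np.array([atz(p,c,150)[:2] for c in m]); print(round(r["conf"],2),m.mean(0),cv2.minAreaRect(q.astype(np.float32)))
for z,uv in ((160,(217,171)),):pass
for r in trace(p,"loader")[:2]:
    m=np.argwhere(r["pixels"])[:,::-1]; q=np.array([atz(p,c,160)[:2] for c in m]); print("L",round(r["conf"],2),m.mean(0),cv2.minAreaRect(q.astype(np.float32)))
w=snapshot("wrist"); s=sense()
from scipy.spatial.transform import Rotation as Ro
T=Ro.from_euler("xyz",s["tcp_rot"],degrees=True).as_matrix(); R=np.array(w["R"]); c=-R.T@np.array(w["t"]).ravel()
print("cam in tool",T.T@(c-s["tool_pos"]),"\n",T.T@R.T, w["intrinsics"])
E
```

```text
0.91 [240.21025641 272.16068376] ((261.9706726074219, 246.21197509765625), (58.13240051269531, 130.89053344726562), 34.150184631347656)
0.86 [340.65517241 225.08529946] ((435.0133972167969, -108.45243835449219), (125.02494812011719, 59.44873809814453), 5.428075313568115)
0.82 [437.04702628 269.71230982] ((280.1754150390625, -452.6764831542969), (139.4369659423828, 70.25261688232422), 13.62515640258789)
L 0.76 [247.27518484 204.58202403] ((504.7378234863281, 220.197265625), (259.6525573730469, 230.12472534179688), 4.3715009689331055)
L 0.63 [327.92840647 155.07505774] ((688.267333984375, -58.20262145996094), (150.37351989746094, 78.87442016601562), 78.20784759521484)
cam in tool [  71.49001863   -1.57788745 -126.2817258 ] 
 [[-5.06409816e-04 -9.60525964e-01 -2.78189893e-01]
 [ 9.99999544e-01 -7.11538341e-04  6.36405097e-04]
 [-8.09226394e-04 -2.78189444e-01  9.60525886e-01]] [[293.11378405   0.         317.6881886 ]
 [  0.         293.11378405 197.9654512 ]
 [  0.           0.           1.        ]]
```

View pics/crop.png

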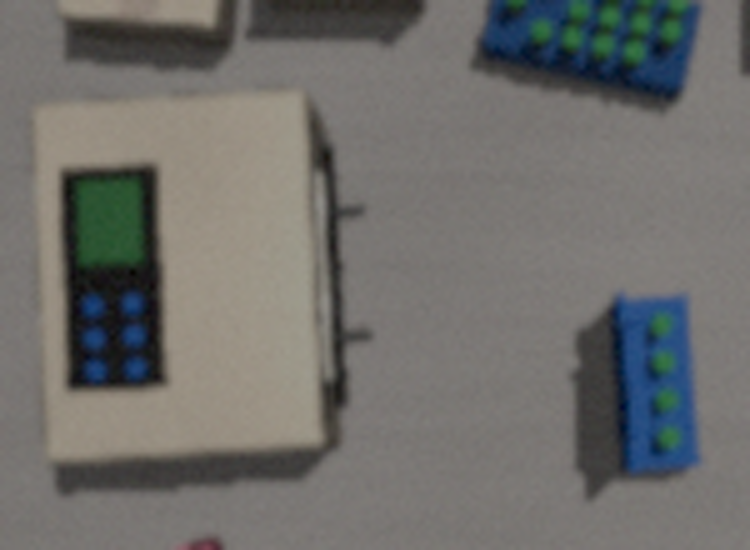

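The crop confirms it: blue caddy with four green caps at (655,380), flat back facing left towards the loader, whose pins are at (350,210) and (355,335). Both have yaw of about 94–95°. Moving above the caddy now.

```bash
python3 -m handwheel '[[1,0,0,-1.5,0,0,-0.1],[1,0,0,-1.5,0,0,-0.1],[1,0,0,-1,0,0,-0.1],[1,-4,0,0,0,0,0],[1,-4,0,0,0,0,0],[1,-4,0,0,0,0,0],[1,-4,0,0,0,0,0],[1,-4,0,0,0,0,0],[1,-4,0,0,0,0,0],[1,0,-3.9,0,0,0,0],[1,0,-3.9,0,0,0,0],[1,0,-3.9,0,0,0,0]]' && python3 -m handwheel '[[1,0,-3.9,0,0,0,0],[1,0,-3.9,0,0,0,0],[1,0,-3.9,0,0,0,0],[1,0,-3.9,0,0,0,0],[1,0,-3.9,0,0,0,0],[1,0,0,0,0,0,0],[1,0,0,0,0,0,0]]'
python3 - <<'E'
from h import *
p=snapshot("wrist"); save(p,"w1.png"); print(sense()["tool_pos"],sense()["tcp_rot"])
for q in("cradle","loader"): print(q,[(np.round(r["location"],1).tolist(),round(r["conf"],2)) for r in place_of(p,q)][:2])
E
```

```text
time: 2.4
tool_pos: [381.8, 485.8, 284.6]
tcp_rot: [-179.8, -0.2, -175.6]
ft_force: [0.4, 0.1, 1.2]
finger_gap: 85.3
grip_force: 0.0
time: 2.98
tool_pos: [396.4, 291.1, 288.7]
tcp_rot: [180.0, 0.1, -175.8]
ft_force: [-0.3, -0.1, 0.7]
finger_gap: 85.8
grip_force: 0.0
[396.212433   292.27121606 288.71432915] [ 1.79951942e+02  4.82299295e-02 -1.75681958e+02]
cradle [([510.9, 131.0, 147.7], 0.6)]
loader []
```

View pics/w1.png

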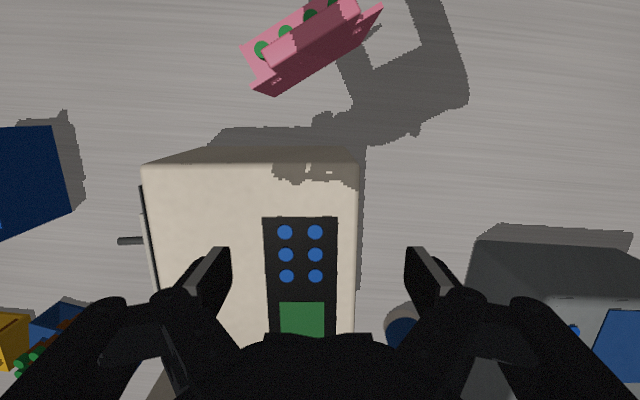

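This shows the loader at (250,250), one pin at (130,240) and a pink look-alike at (310,45); I'm partway there. Next stop is a look at the pins from above.

```bash
python3 -m handwheel '[[1,-2.3,-2.9,0,0,0,0],[1,-2.3,-2.9,0,0,0,0],[1,-2.3,-2.9,0,0,0,0],[1,-2.3,-2.9,0,0,0,0],[1,-2.3,-2.9,0,0,0,0],[1,-2.3,-2.9,0,0,0,0],[1,-2.3,-2.9,0,0,0,0],[1,0,0,0,0,0,0],[1,0,0,0,0,0,0],[1,0,0,0,0,0,0]]'
python3 - <<'E'
from h import *
p=snapshot("wrist"); save(p,"w2.png"); print(sense()["tool_pos"],sense()["tcp_rot"])
import pickle; pickle.dump(p,open("w2.pkl","wb"))
for q in("cradle","loader"): print(q,[(np.round(r["location"],1).tolist(),round(r["conf"],2)) for r in place_of(p,q)][:2])
E
```

```text
time: 3.97
tool_pos: [572.0, 103.9, 287.7]
tcp_rot: [180.0, -0.1, -175.5]
ft_force: [-0.6, -0.3, -0.3]
finger_gap: 85.5
grip_force: 0.0
[571.76837526 104.25048217 287.95560734] [ 1.79970128e+02 -4.37421536e-02 -1.75476607e+02]
cradle [([510.0, 129.5, 147.1], 0.74)]
loader []
```

View pics/w2.png

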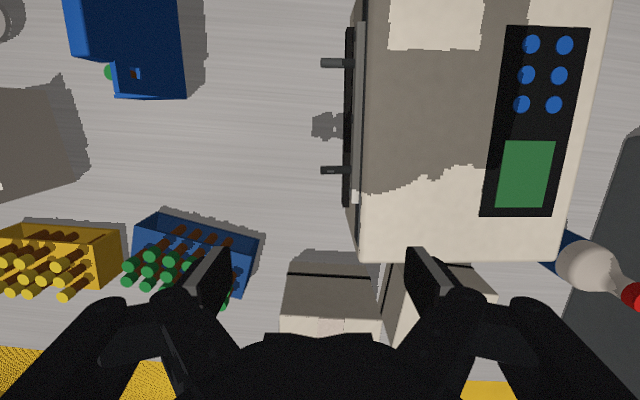

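Both pins are in clear view, with tips at (321,63) and (321,170) and roots at about (346,62) and (346,170). The blue caddy is at the upper left with its slot at (136,74), and the bar runs along column 348. Measuring these to sub-pixel.

```bash
python3 - <<'E'
from h import *
import pickle
p=pickle.load(open("w2.pkl","rb")); g=cv2.cvtColor(p["image"],cv2.COLOR_RGB2GRAY).astype(float)
for r0 in (63,170):
    for c0,zz in((324,151),(340,148.5)):
        col=g[r0-12:r0+13,c0-2:c0+3].mean(1); bg=np.median(np.r_[col[:5],col[-5:]]); wt=np.clip(bg-col-15,0,None)
        w=wt*(np.abs(np.arange(25)-12)<9); v=(w*np.arange(r0-12,r0+13)).sum()/w.sum()
        print(c0,round(v,2),"rows dark",np.round(col).astype(int)[4:21], atz(p,(c0,v),zz).round(1))
    row=g[r0-1:r0+3,305:360].mean(0); print(np.round(row).astype(int))
# bar front edge at several rows (outside pins), z: top edge 157
for r in (35,50,80,110,140,155,185,200):
    print(r,np.round(g[r-1:r+2,338:364].mean(0)).astype(int))
E
```

```text
324 62.55 rows dark [164 169 155  60  71  77  79  81  76  71  65  54  77 148 168 167 168] [459.2  99.4 151. ]
340 62.73 rows dark [162 165 157  79  59  68  70  71  73  69  68  64  45 139 169 166 165] [457.9 112.8 148.5]
[164 165 165 164 164 164 164 164 165 164 164 164 164 165 170 103  64  72
  74  73  73  74  76  74  76  75  74  76  76  76  76  76  76  76  76  76
  78  44  45  41  40  42  43  41  42  42  42  41  42  43  72 102 111 109
 106]
324 169.79 rows dark [162 163 165 141  75  38  44  44  43  41  38  31 122 161 165 166 166] [549.2 106.9 151. ]
340 169.4 rows dark [150 151 154 119  33  43  44  45  44  43  38  53 124 149 142 141 142] [548.2 121.6 148.5]
[161 161 162 161 162 161 161 161 162 160 161 160 162 162 168  86  37  40
  42  42  42  43  60  64  64  64  62  64  64  47  41  42  44  42  42  42
  43  43  43  45  44  42  44  45  44  41  52  90 106 106 106 104 103 105
  92]
35 [165 166 166 165 165 167 167  47  12  34  32  31  34  28  19  32  44  51
  80 104 110 109 105 104 106 108]
50 [164 165 164 165 166 168 149   4  23  33  32  32  31  32  31  36  74  74
  91 112 109 108 104 105 107 104]
80 [164 163 163 163 166 174  50  15  34  35  32  34  32  15  20  75  72  90
 111 109 107 104 104 107 106  65]
110 [168 168 168 169 175 110  28  31  34  35  27  30  16  11  75  71  89 108
 108 106 102 103 107 109  49  42]
140 [167 167 159 161 136  52  12  15  18  15  20  14  16  72  71  88 106 106
 103 101 104 106 108  42  39  85]
155 [166 166 168 172  98  23  29  34  35  33  33  30  50  71  69  97 106 104
 104 104 105 107  71  44  52 102]
185 [162 162 166 145  61  24  32  34  32  31  31  43  89  75  98 104 105 105
 103 104 107  63  39  72 104 109]
200 [164 165 171  94  25  28  32  31  35  31  29  73  89 154 197 195 191 189
 185 184 143  86  82  94 180 186]
```

```bash
python3 -m handwheel '[[1,2.2,-2.65,0,0,0,0],[1,2.2,-2.65,0,0,0,0],[1,2.2,-2.65,0,0,0,0],[1,2.2,-2.65,0,0,0,0],[1,2.2,-2.65,0,0,0,0],[1,2.2,-2.65,0,0,0,0],[1,2.2,-2.65,0,0,0,0],[1,0,0,0,0,0,0],[1,0,0,0,0,0,0],[1,0,0,0,0,0,0]]'
python3 - <<'E'
from h import *
p=snapshot("wrist"); save(p,"w3.png",(160,60,480,300),2.5); print(sense()["tool_pos"],sense()["tcp_rot"])
import pickle; pickle.dump(p,open("w3.pkl","wb"))
for q in("caddy_grip","caddy_slots"): print(q,[(np.round(r["location"],1).tolist(),round(r["conf"],2)) for r in place_of(p,q)][:2])
E
```

```text
time: 4.95
tool_pos: [433.0, -93.4, 288.7]
tcp_rot: [180.0, 0.1, -175.6]
ft_force: [-0.3, -0.1, 0.2]
finger_gap: 85.3
grip_force: 0.0
[433.219697   -93.13880042 288.57793377] [ 1.79993631e+02  5.06471241e-02 -1.75498660e+02]
caddy_grip [([433.1, -93.9, 153.5], 0.8)]
caddy_slots []
```

View pics/w3.png

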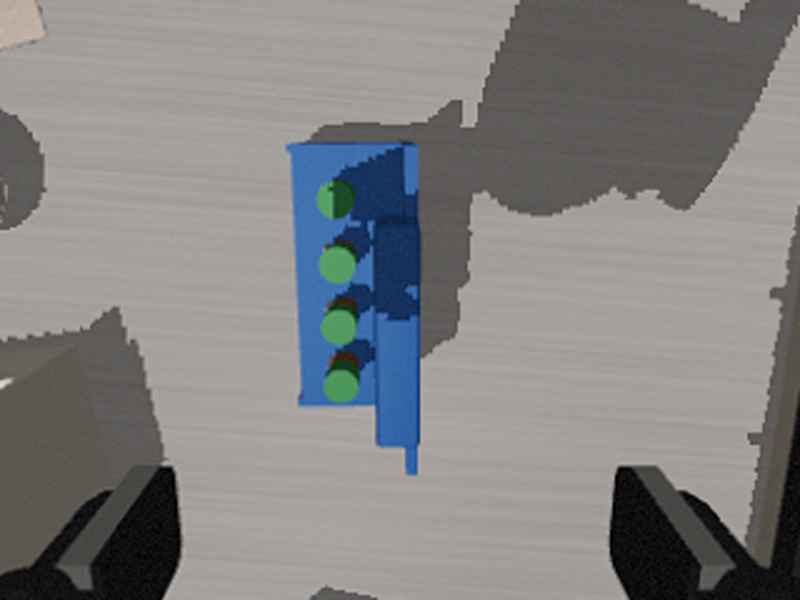

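Blue caddy with green caps confirmed. In the crop the rail top spans columns 374–419 and rows 217–446, and the caddy is nearly aligned with the tool.

```bash
python3 - <<'E'
from h import *
import pickle
p=pickle.load(open("w3.pkl","rb")); im=p["image"].astype(int)
m=(im[:,:,2]-im[:,:,0]>35)
for r in range(150,242,8):
    c=np.where(m[r,290:345])[0]+290; print(r,c.min(),c.max()," ".join(str(v) for v in im[r,305:332,2]))
for n,uv in dict(tl=(309.4,146.8),tr=(327.6,147.5),bl=(310.8,238.2),br=(327.4,238.2)).items(): print(n,atz(p,uv,172).round(1))
q=np.mean([atz(p,uv,172) for uv in((309.4,146.8),(327.6,147.5),(310.8,238.2),(327.4,238.2))],0); print(q)
print("bar face",atz(p,(0,0),0)[:0]); w=pickle.load(open("w2.pkl","rb")); print([atz(w,(c,r),157).round(1) for c,r in((344.9,35),(344.1,80),(343.1,110),(342.2,155),(341,200))], atz(w,(319.8,62.6),151.5),atz(w,(319.8,169.7),151.5))
E
```

```text
150 290 327 90 86 172 183 123 80 76 82 83 81 79 81 84 81 82 81 82 80 82 82 84 76 80 90 93 92 92
158 302 327 91 90 89 145 100 85 93 91 90 92 94 93 93 94 91 95 93 92 91 90 95 90 85 81 88 91 86
166 302 327 174 173 175 179 109 81 93 92 94 90 94 91 92 91 93 92 91 91 92 91 93 92 88 77 87 87 85
174 290 327 89 84 137 176 123 86 92 93 94 94 92 93 95 94 93 93 91 85 138 144 146 136 93 89 93 90 92
182 290 327 92 90 86 148 122 87 91 92 90 93 91 91 90 90 92 93 92 94 89 92 90 93 80 90 89 87 91
190 303 327 173 173 172 176 137 147 167 174 171 173 172 173 171 170 170 170 168 168 166 167 169 158 129 98 91 93 94
198 290 327 90 91 87 140 126 146 163 172 173 171 171 171 170 168 169 166 167 168 168 167 170 156 130 95 89 90 91
206 290 327 83 168 176 175 153 146 159 170 172 172 172 169 169 169 168 169 169 167 165 166 167 157 123 156 160 159 160
214 303 327 171 170 170 171 172 142 155 172 171 170 170 169 169 168 167 167 166 166 165 166 167 155 122 155 161 159 160
222 290 327 165 164 165 165 167 132 152 172 170 169 169 170 167 167 167 166 166 165 166 163 168 152 124 153 160 156 158
230 311 327 161 161 161 162 161 134 151 169 170 168 168 168 167 168 167 166 166 166 166 165 165 151 123 155 160 161 162
238 312 326 165 164 165 165 165 150 153 159 159 158 158 155 158 157 158 157 147 154 156 155 155 144 149 160 162 160 159
tl [ 388.6 -104.8  172. ]
tr [388.  -89.8 172. ]
bl [469.9 -97.9 172. ]
br [468.7 -83.  172. ]
[428.82099382 -93.89538329 172.        ]
bar face []
[array([438.4, 114.2, 157. ]), array([472.1, 116.9, 157. ]), array([495.9, 118.4, 157. ]), array([533.8, 121.5, 157. ]), array([574.8, 124.5, 157. ])] [459.58479263  95.89019463 151.5       ] [549.32198703 103.04215232 151.5       ]
```

```bash
python3 -m handwheel '[[1,0.44,-0.05,-3.3,0,0,0]]' >/dev/null; python3 -m handwheel '[[1,0,0,3.6,0,0,0],[1,0,0,3.6,0,0,0],[1,0,0,3.6,0,0,0],[1,0,0,3.6,0,0,0],[1,0,0,2.2,0,0,0],[1,0,0,0,0,0,0],[1,0,0,0,0,0,0],[1,0,0,0,0,0,0]]'
```

```text
time: 5.85
tool_pos: [429.7, -94.8, 157.1]
tcp_rot: [-180.0, 0.1, -175.5]
ft_force: [0.2, -0.0, 0.4]
finger_gap: 85.6
grip_force: 0.0
```

```bash
python3 -m handwheel '[[-1,0,0,0,0,0,0],[-1,0,0,0,0,0,0],[-1,0,0,0,0,0,0],[-1,0,0,0,0,0,0],[-1,0,0,0,0,0,0],[-1,0,0,0,0,0,0],[-1,0,0,0,0,0,0],[-1,0,0,0,0,0,0],[-1,0,0,0,0,0,0],[-1,0,0,0,0,0,0]]' 60; python3 -m handwheel '[[-1,0,0,-0.5,0,0,0],[-1,0,0,-1,0,0,0],[-1,0,0,-2,0,0,0],[-1,0,0,-2,0,0,0],[-1,0,0,0,0,0,0],[-1,0,0,0,0,0,0],[-1,0,0,0,0,0,0],[-1,0,0,0,0,0,0]]'
python3 - <<'E'
from h import *
p=snapshot("wrist"); save(p,"w4.png",(160,100,480,340),2); s=sense();print(s["tool_pos"],s["tcp_rot"],s["wrist_torque"])
E
```

```text
time: 6.68
tool_pos: [428.5, -94.9, 155.4]
tcp_rot: [180.0, 0.0, -175.6]
ft_force: [-1.7, 1.8, 2.9]
finger_gap: 15.4
grip_force: 60.6
time: 7.35
tool_pos: [427.7, -94.8, 208.8]
tcp_rot: [180.0, -0.1, -175.6]
ft_force: [0.3, 0.3, -3.6]
finger_gap: 15.6
grip_force: 59.8
[427.66384736 -94.75472846 208.79383001] [ 1.79945598e+02 -1.32186364e-01 -1.75574836e+02] [0.05600948 0.02150549 0.01772153]
```

View pics/w4.png

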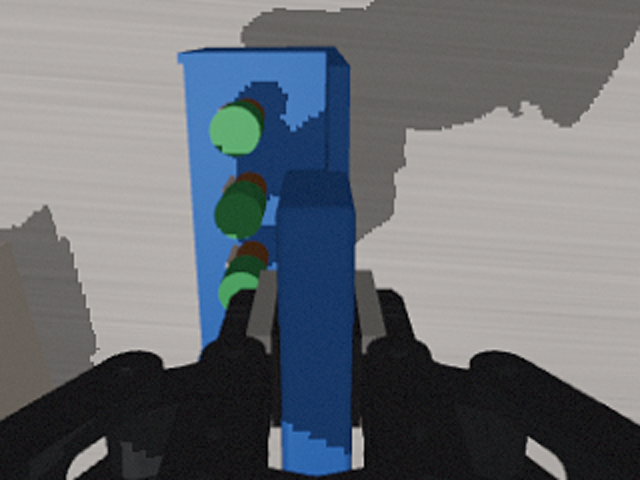

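Caddy is held straight (rail gripped at (315,330), caps upright). I'll carry it to about 17 mm in front of the pins.

```bash
python3 -m handwheel '[[-1,-0.5,0.9,0,0,0,0],[-1,-1.2,2.1,0,0,0,0],[-1,-1.5,2.7,0,0,0,0],[-1,-1.5,2.7,0,0,0,0],[-1,-1.5,2.7,0,0,0,0],[-1,-1.3,2.3,0,0,0,0],[-1,-1,1.8,0.5,0,0,0],[-1,-0.6,1,0.9,0,0,0],[-1,0,0,0,0,0,0],[-1,0,0,0,0,0,0],[-1,0,0,0,0,0,0],[-1,0,0,0,0,0,0]]'
python3 - <<'E'
from h import *
from scipy.spatial.transform import Rotation as Ro
p=snapshot("wrist"); save(p,"w5.png",(200,40,440,280),2.5); s=sense();print(s["tool_pos"],s["tcp_rot"])
T=Ro.from_euler("xyz",s["tcp_rot"],degrees=True).as_matrix(); print("to pre-insert (tool mm)",(T.T@(np.array([506.1,73.5,194.4])-s["tool_pos"])).round(1))
print(proj(p,(459.6,95.9,151.5)),proj(p,(549.3,103,151.5)))
E
```

```text
time: 8.4
tool_pos: [506.5, 72.6, 196.3]
tcp_rot: [-180.0, -0.0, -175.6]
ft_force: [-0.5, -1.0, -2.7]
finger_gap: 15.5
grip_force: 59.8
[506.67363988  72.61754464 196.5049494 ] [-1.79985502e+02  1.64015044e-02 -1.75648839e+02]
to pre-insert (tool mm) [0.5 0.9 2.1]
[365.27496223 160.87475429] [359.53731486 293.80130356]
```

View pics/w5.png

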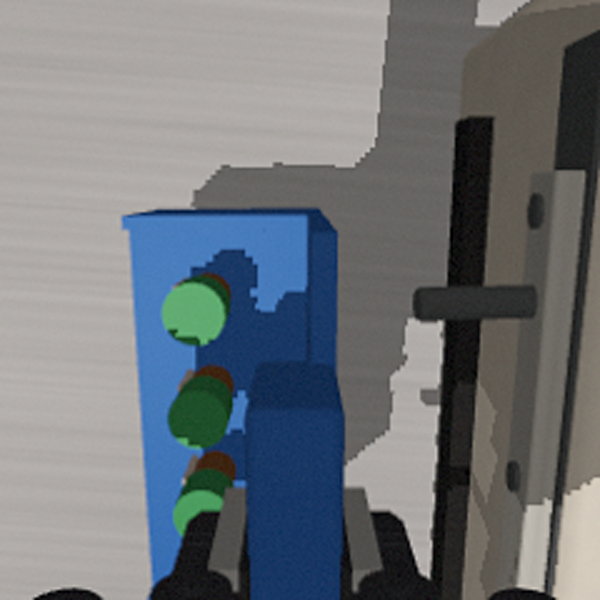

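The pin tip at crop (415,302), full image (366,161), matches the predicted (365,161). I'll trim the pose and advance gently.

```bash
python3 -m handwheel '[[-1,0.05,0.4,0.2,0,0,0],[-1,0,0.4,0,0,0,0],[-1,0,0.3,0,0,0,0],[-1,0,0.2,0,0,0,0],[-1,0,0,0,0,0,0],[-1,0,0,0,0,0,0]]'; python3 -m handwheel '[[-1,0,0.2,0,0,0,0],[-1,0,0.1,0,0,0,0],[-1,0,0.1,0,0,0,0],[-1,0,0,0,0,0,0]]';  python3 -m handwheel '[[-1,0,0.1,0,0,0,0],[-1,0,0.1,0,0,0,0],[-1,0,0,0,0,0,0]]'
```

```text
time: 8.95
tool_pos: [505.3, 86.6, 194.4]
tcp_rot: [-180.0, 0.0, -175.6]
ft_force: [0.9, 0.2, -2.4]
finger_gap: 15.3
grip_force: 59.9
time: 9.28
tool_pos: [504.9, 90.6, 194.3]
tcp_rot: [180.0, -0.0, -175.6]
ft_force: [-0.5, -0.6, -2.8]
finger_gap: 15.2
grip_force: 59.8
time: 9.53
tool_pos: [504.8, 92.6, 194.3]
tcp_rot: [180.0, 0.0, -175.6]
ft_force: [-0.5, 0.1, -3.2]
finger_gap: 15.6
grip_force: 59.8
```

```bash
python3 -m handwheel '[[-1,0,0.1,0,0,0,0],[-1,0,0.1,0,0,0,0],[-1,0,0,0,0,0,0]]'; python3 -m handwheel '[[-1,0,0.1,0,0,0,0],[-1,0,0.1,0,0,0,0],[-1,0,0,0,0,0,0]]'
```

```text
time: 9.78
tool_pos: [504.6, 94.6, 194.3]
tcp_rot: [180.0, -0.0, -175.6]
ft_force: [-0.3, -0.6, -3.0]
finger_gap: 15.3
grip_force: 59.8
time: 10.03
tool_pos: [504.4, 96.6, 194.3]
tcp_rot: [180.0, 0.0, -175.6]
ft_force: [0.2, 0.4, -3.8]
finger_gap: 15.2
grip_force: 59.8
```

No contact force 6 mm past the tip plane, so the pins are in the slots. I'll continue to the bar.

```bash
python3 -m handwheel '[[-1,0,0.2,0,0,0,0],[-1,0,0.2,0,0,0,0],[-1,0,0.2,0,0,0,0],[-1,0,0,0,0,0,0]]'; python3 -m handwheel '[[-1,0,0.2,0,0,0,0],[-1,0,0.2,0,0,0,0],[-1,0,0.2,0,0,0,0],[-1,0,0,0,0,0,0]]'; python3 -m handwheel '[[-1,0,0.1,0,0,0,0],[-1,0,0.1,0,0,0,0],[-1,0,0.1,0,0,0,0],[-1,0,0,0,0,0,0]]'
```

```text
time: 10.37
tool_pos: [503.9, 102.8, 194.3]
tcp_rot: [180.0, -0.0, -175.6]
ft_force: [-0.2, -0.9, -2.8]
finger_gap: 15.2
grip_force: 59.8
time: 10.7
tool_pos: [503.5, 108.8, 194.3]
tcp_rot: [180.0, -0.0, -175.6]
ft_force: [-0.2, 0.1, -4.9]
finger_gap: 15.1
grip_force: 59.8
time: 11.03
tool_pos: [503.3, 111.5, 194.3]
tcp_rot: [180.0, -0.0, -175.6]
ft_force: [-0.6, 0.7, -2.9]
finger_gap: 15.2
grip_force: 59.8
```

```bash
for i in 1; do python3 -m handwheel '[[-1,0,0.1,0,0,0,0],[-1,0,0.1,0,0,0,0],[-1,0,0.1,0,0,0,0],[-1,0,0,0,0,0,0]]'; done; python3 -m handwheel '[[-1,0,0.1,0,0,0,0],[-1,0,0.05,0,0,0,0],[-1,0,0,0,0,0,0]]'
```

```text
time: 11.37
tool_pos: [503.0, 114.5, 194.3]
tcp_rot: [180.0, 0.0, -175.6]
ft_force: [-0.0, 0.3, -3.7]
finger_gap: 15.2
grip_force: 59.8
time: 11.62
tool_pos: [502.9, 116.0, 194.3]
tcp_rot: [180.0, -0.0, -175.6]
ft_force: [0.9, 0.6, -3.6]
finger_gap: 15.4
grip_force: 59.9
```

```bash
python3 -m handwheel '[[-1,0,0.05,0,0,0,0],[-1,0,0.05,0,0,0,0],[-1,0,0,0,0,0,0]]'
```

```text
time: 11.87
tool_pos: [502.8, 116.9, 194.3]
tcp_rot: [180.0, -0.0, -175.6]
ft_force: [-0.7, 0.0, -2.7]
finger_gap: 15.2
grip_force: 59.9
```

```bash
python3 -m handwheel '[[-1,0,0.05,0,0,0,0],[-1,0,0.05,0,0,0,0],[-1,0,0,0,0,0,0]]';  python3 -m handwheel '[[-1,0,0.05,0,0,0,0],[-1,0,0,0,0,0,0]]'
```

```text
time: 12.12
tool_pos: [502.8, 117.9, 194.3]
tcp_rot: [180.0, -0.0, -175.6]
ft_force: [-1.0, 0.5, -2.7]
finger_gap: 15.3
grip_force: 59.9
time: 12.28
tool_pos: [502.7, 118.4, 194.3]
tcp_rot: [180.0, -0.0, -175.6]
ft_force: [-0.8, 0.1, -2.8]
finger_gap: 15.3
grip_force: 59.9
```

```bash
python3 -m handwheel '[[-1,0,0.05,0,0,0,0],[-1,0,0,0,0,0,0]]'
```

```text
time: 12.45
tool_pos: [502.7, 118.9, 194.3]
tcp_rot: [180.0, 0.0, -175.6]
ft_force: [-0.2, -0.4, -4.2]
finger_gap: 15.0
grip_force: 59.8
```

```bash
python3 -m handwheel '[[-1,0,0.05,0,0,0,0],[-1,0,0,0,0,0,0]]'; python3 -m handwheel '[[-1,0,0.05,0,0,0,0],[-1,0,0,0,0,0,0]]'
```

```text
time: 12.62
tool_pos: [502.6, 119.4, 194.3]
tcp_rot: [180.0, -0.0, -175.6]
ft_force: [-0.6, 0.2, -2.9]
finger_gap: 15.3
grip_force: 59.8
time: 12.78
tool_pos: [502.6, 119.9, 194.3]
tcp_rot: [180.0, -0.0, -175.6]
ft_force: [0.5, -0.6, -2.5]
finger_gap: 15.3
grip_force: 59.8
```

```bash
python3 -m handwheel '[[-1,0,0.05,0,0,0,0],[-1,0,0,0,0,0,0]]'
```

```text
time: 12.95
tool_pos: [502.6, 120.2, 194.3]
tcp_rot: [-180.0, -0.0, -175.6]
ft_force: [0.0, -0.6, -1.8]
finger_gap: 15.1
grip_force: 60.0
```

```bash
python3 -m handwheel '[[-1,0,0.05,0,0,0,0],[-1,0,0,0,0,0,0]]'
```

```text
time: 13.12
tool_pos: [502.6, 120.6, 194.3]
tcp_rot: [-180.0, -0.0, -175.6]
ft_force: [0.7, -2.3, -1.5]
finger_gap: 14.9
grip_force: 60.0
```

```bash
python3 -m handwheel '[[-1,0,0.05,0,0,0,0],[-1,0,0,0,0,0,0]]'
```

```text
time: 13.28
tool_pos: [502.5, 120.9, 194.3]
tcp_rot: [-179.9, -0.0, -175.6]
ft_force: [0.1, -3.6, -2.5]
finger_gap: 14.9
grip_force: 60.1
```

```bash
python3 -m handwheel '[[-1,0,0.05,0,0,0,0],[-1,0,0,0,0,0,0]]'
```

```text
time: 13.45
tool_pos: [502.5, 120.9, 194.3]
tcp_rot: [-179.9, -0.0, -175.6]
ft_force: [-1.7, -7.1, -1.7]
finger_gap: 15.5
grip_force: 60.2
```

Contact with the bar at 7 N. I'll ease off slightly and lower onto the pins.

```bash
python3 -m handwheel '[[-1,0,-0.07,0,0,0,0],[-1,0,0,0.15,0,0,0],[-1,0,0,0.15,0,0,0],[-1,0,0,0,0,0,0]]'; python3 -m handwheel '[[-1,0,0,0.1,0,0,0],[-1,0,0,0.1,0,0,0],[-1,0,0,0,0,0,0]]'
```

```text
time: 13.78
tool_pos: [502.5, 120.9, 191.0]
tcp_rot: [-180.0, -0.0, -175.6]
ft_force: [-1.5, -4.5, -3.2]
finger_gap: 15.6
grip_force: 60.1
time: 14.03
tool_pos: [502.5, 120.9, 189.1]
tcp_rot: [-180.0, -0.0, -175.6]
ft_force: [-1.4, -4.5, -0.7]
finger_gap: 15.3
grip_force: 60.3
```

```bash
python3 -m handwheel '[[-1,0,0,0.05,0,0,0],[-1,0,0,0.05,0,0,0],[-1,0,0,0,0,0,0]]'
```

```text
time: 14.28
tool_pos: [502.6, 120.9, 188.3]
tcp_rot: [-180.0, 0.0, -175.6]
ft_force: [-2.3, -4.6, -1.3]
finger_gap: 15.0
grip_force: 60.3
```

```bash
python3 -m handwheel '[[-1,0,0,0.05,0,0,0],[-1,0,0,0,0,0,0]]'
```

```text
time: 14.45
tool_pos: [502.6, 120.9, 187.8]
tcp_rot: [-180.0, 0.0, -175.6]
ft_force: [-0.9, -4.8, -0.8]
finger_gap: 15.1
grip_force: 60.3
```

```bash
python3 -m handwheel '[[-1,0,0,0.05,0,0,0],[-1,0,0,0,0,0,0]]'
```

```text
time: 14.62
tool_pos: [502.6, 120.9, 187.3]
tcp_rot: [-180.0, 0.0, -175.6]
ft_force: [-1.9, -5.3, -0.2]
finger_gap: 15.3
grip_force: 60.3
```

```bash
python3 -m handwheel '[[-1,0,0,0.05,0,0,0],[-1,0,0,0,0,0,0]]'
```

```text
time: 14.78
tool_pos: [502.6, 120.9, 187.0]
tcp_rot: [-180.0, 0.0, -175.6]
ft_force: [-0.4, -4.8, 0.3]
finger_gap: 15.4
grip_force: 60.6
```

```bash
python3 -m handwheel '[[-1,0,0,0.05,0,0,0],[-1,0,0,0,0,0,0]]'
```

```text
time: 14.95
tool_pos: [502.7, 120.9, 186.9]
tcp_rot: [-180.0, 0.0, -175.6]
ft_force: [-3.1, -5.8, 2.8]
finger_gap: 15.4
grip_force: 61.0
```

It's resting on the pins at the expected height. Releasing.

```bash
python3 -m handwheel '[[-1,0,0,0,0,0,0],[-1,0,0,0,0,0,0],[-0.5,0,0,0,0,0,0],[-0.4,0,0,0,0,0,0],[-0.2,0,0,0,0,0,0],[0,0,0,0,0,0,0],[0.2,0,0,0,0,0,0],[0.2,0,0,0,0,0,0],[0.2,0,0,0,0,0,0],[0.2,0,0,0,0,0,0]]' 20; python3 -m handwheel '[[0.2,0,0,-1,0,0,0],[0.2,0,0,-2,0,0,0],[0.2,0,0,-3,0,0,0],[0.2,0,0,-3,0,0,0],[0.2,0,0,-3,0,0,0],[0.2,0,0,0,0,0,0],[0.2,0,0,0,0,0,0],[0.2,0,0,0,0,0,0]]'
python3 - <<'E'
from h import *
p=snapshot("wrist"); save(p,"w6.png"); s=sense();print(s["tool_pos"],s["tcp_rot"])
for q in("caddy_grip",): print(q,[(np.round(r["location"],1).tolist(),round(r["conf"],2)) for r in place_of(p,q)][:2])
q=snapshot("scene"); save(q,"s6.png",(290,160,450,280),5)
E
```

```text
time: 15.78
tool_pos: [502.6, 121.2, 186.3]
tcp_rot: [180.0, 0.0, -175.6]
ft_force: [0.2, -0.5, 0.1]
finger_gap: 51.5
grip_force: 0.0
time: 16.45
tool_pos: [502.5, 121.1, 306.5]
tcp_rot: [180.0, 0.0, -175.6]
ft_force: [-0.2, -0.1, -0.9]
finger_gap: 51.5
grip_force: 0.0
[502.11113761 121.10086237 305.46781779] [-1.79998038e+02 -7.87634726e-02 -1.75576046e+02]
caddy_grip [([506.0, 119.5, 183.1], 0.65)]
```

View pics/w6.png

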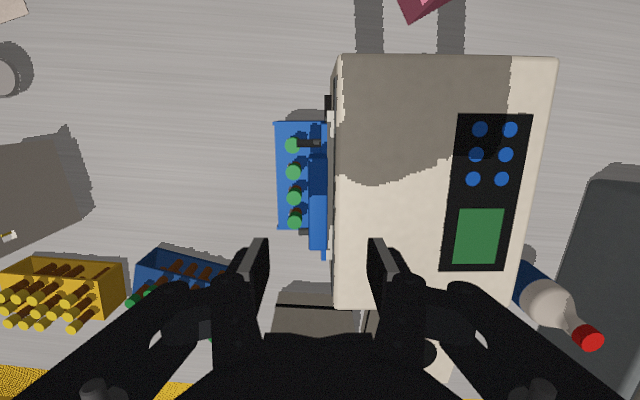

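The caddy hangs upright with its rail at (318,200), caps outward at (293,185), and both pin tips showing through the plate at (310,142) and (305,232). I'll compare it with the home position and take one closer look.

```bash
python3 - <<'E'
from h import *
p=snapshot("wrist"); save(p,"w7.png",(260,90,360,270),3.3)
g=np.array([502.8,119.4,0]);v=np.array([-.0802,.9968,0]);u=np.array([.9968,.0802,0])
for a in(-8,8):
  for b in(-40,40): print("rail top corner",a,b,proj(p,g+a*v+b*u+[0,0,204]).round(1))
im=p["image"].astype(int); m=(im[:,:,2]-im[:,:,0]>25)
for r in(165,185,205,225,240):
    c=np.where(m[r,300:340])[0]+300; print(r,c.max(), im[r,304:332,2])
E
```

```text
rail top corner -8 -40 [306.5 157.4]
rail top corner -8 40 [307.8 251.2]
rail top corner 8 -40 [327.1 157.3]
rail top corner 8 40 [326.6 251.2]
165 327 [ 96  96  92 131  97  93  98  97  97  98  99 100  98  98  97  99  98  98
  99 100  99  98  94  85 101 102 100 104]
185 327 [ 98  96 100  91  90  95  99  98 100  99  99  99 100  99 100  97  98  98
  96 100  99  98  96  80 100 101  98  99]
205 327 [ 95  93 146 151 136 159 180 182 181 181 179 179 179 178 177 176 177 176
 175 176 177 174 153  98  98  97  99 103]
225 327 [178 178 179 179 138 154 179 179 177 178 178 176 177 175 176 175 175 173
 173 174 173 168 150  96  95  98 100 101]
240 326 [165 163 162 164 135 153 172 177 178 176 175 177 175 175 173 174 173 174
 173 173 172 165 144  95  94 176 179 178]
```

View pics/w7.png

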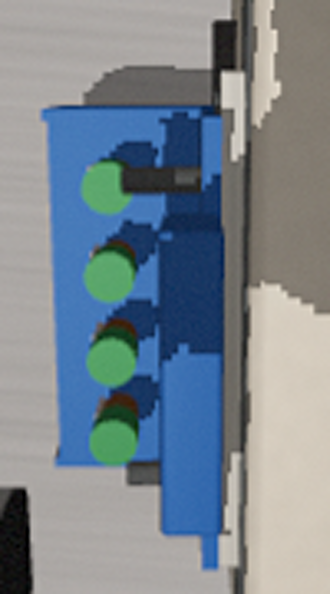

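The caddy sits flush against the bar: its back edge is at column 327, predicted 327. Both pins are through the slots and the gripper is clear. Handing in.

```bash
python3 -c "
from bench import hand_in
print(hand_in())"
```

```text
the job is handed in; nothing more can be done
None
```

The blue caddy hangs by both slots on the loader's pins, tubes outward and flush against the bar, released with the gripper clear, and the job is handed in (about 17 s used, peak wrist force read about 8 N).

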